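# Close and latch the instrument case that was left open

## Robot

A 6-joint arm with a two-finger parallel gripper is mounted at the origin on a cart in front of the work surface, level with it; the furniture and walls round the work are solid. World frame = base frame: x ahead of the robot, y to its left, z up, the work surface at z = 0. Lengths are in mm, angles in rad, forces in N, time in s.
With the tool pointing down it reaches from about 275 to 750 mm from the base axis. Payload 10.2 kg.
Tool frame: the origin (TCP) lies midway between the tips of the shut fingers; the grasp point (between the pads) lies 19 mm behind it (robot.grip_depth is the distance from the TCP to the grasp point, in mm); z points along the fingers, y is the line along which they close (so a half turn about z gives the same grasp; the last joint's range is limited). The gripper opens to 88 mm and grips with 3 to 60 N. Pads are 18 mm wide; open, the fingers measure 123 mm over their backs; the gripper's body (75 mm by 187 mm) begins 45 mm behind the grasp point.
Start: joints at [1.117, 0.313, 1.498, -0, 1.331, -0.223], TCP at [120.11, 511.082, 202.42] pointing down, gripper open.
Joint ranges: [-2.94, 2.94], [-0.97, 2.17], [0.19, 2.56], [-1.23, 4.37], [0.02, 3.11], [-2.88, 2.88]. Speed limits (rad/s): [2.39, 2.39, 3.01, 3.14, 3.14, 3.14].

## Interface

Orientations are given as a 3x3 rotation matrix whose columns are the frame's x, y, z axes.
In Python, from bench import robot, vision, ticket gives the robot as it stands.
- The arm moves only by the tool play_rows, never from a script. Its argument "plan" is text: rows parted by semicolons, each of 7 numbers parted by spaces: the shift along the tool's x, y, z as a fraction of full scale, then the turn, a rotation vector about the tool's x, y, z as a fraction of full scale, then the opening, from 0 (shut) to 1 (fully open). A call has 1 to 10 rows; each row shifts and turns the commanded pose from where the row before left it, along the tool's axes as they then stand; what a row does not reach is not made up. Full scale, the value 1, is 60 mm for a shift and 30 degrees for a turn. A row lasts 1/8 s, in which the tool goes at most 62.5 mm and 10.7 degrees, less where a joint would pass 70% of its speed; a pose out of reach is approached as far as the arm can. A call with a number of a shift or a turn outside -1 to 1 is refused whole. A call with a gripper value outside its range is refused whole. The fingers move at their own pace and stop on an object; the grip force is fixed at half the most. Time passes only in rows, so rows that do not move let the fingers close. It gives the time, the measured TCP pose, the force, the opening and the grip force at its end, in the units of the state.
- robot.sense(): the state, without advancing time (a new reading comes with each control period).
- vision.camera(name): name is "scene" or "top"; returns the picture (400x640x3 uint8, red, green, blue); there is no depth.
- vision.camera_params(name): a dict with "K" (3x3 intrinsics, pixels), "dist" ([k1, k2, p1, p2, k3] as OpenCV has them; the pictures are not rectified), "pose" (4x4, takes a point from camera to world coordinates). Camera axes: x right, y down, z forward; pixel columns grow to the right and rows downward; lengths in mm; the calibration is good to about 2 mm. A picture is of the moment at which its call begins. camera_params takes no time and is no camera call.
- ticket.finish_job(): hands the job in; it is judged then, once.
Trained networks look in the newest picture that a camera, given by its name, has taken for a name from the list of things; names that differ only in an ending like _2 or _b are one class to them, and where a whole thing is asked for, a point or a joint stands for the part that bears it (a point fixed in the world has none). Each returns a list of dicts, best first, with "confidence" (0 to 1); they miss things now and then, are a little off and sometimes report something else, mostly with a low value. They report only what shows in the picture. A call takes as long as a camera call.
- vision.masks_of(camera, label): "pixels" (400x640 bool, what is visible of it) and "bbox" ([centre column, centre row, width, height] in pixels, round what is visible of it).
The state is a dict: "time_s": time; "joint_pos": joint angles; "qd": joint speeds; "joint_efforts": joint torques, N m; "ee_pos": TCP position; "eef_rot": TCP orientation; "force": force on the tool from outside, world axes, zero at the start; "moment": the same for the moment, N m; "finger_gap": finger opening in mm; "finger_force": force on a finger pad.
Only numpy, scipy, OpenCV 4.12 (cv2) and the standard library are available. Lean on these libraries where they do the work, as an engineer would, in place of code of your own. Each camera call takes 0.05 s, during which the arm holds its last target. There are 200 camera calls.

## Task

One of the three black instrument cases on the worktop was left unlatched: its lid stands ajar and its steel catch sticks up. First press that lid fully shut, then fold its catch over and press it down flat onto the lid. Do not knock over or shift the glass flask that stands behind the cases.

Things in the scene. Friction and masses are not known exactly. Their poses are not given: they have to be found in the camera images.
- open_case: the unlatched one of three like black cases in a row, all fixed to the worktop (the other two are latched and do not move). 120 mm deep (x), 160 wide (y), 66 high when shut. Origin: centre of the underside; +x runs from front to rear hinge, +y left seen from the front, z up. Catch pivot at (-70, 0, 71) mm, in front of the front wall; lid hinge line at x 60, z 44 mm.
- case_lid (a joint): its lid, 120 x 160 x 22 mm, hinged along the rear edge. 0 = shut (flat top at 66 mm), positive = open, rad. Starts 0.22 to 0.32 open, front edge 26 to 38 mm up. Stiff hinge: it stays where left; 2 to 3 N near the front edge press it down. The top is free for pressing at y = 15 to 62 mm on either side of the catch.
- case_catch (a joint): its steel catch, a flat lever 48 mm long, 26 wide, 5 thick, turning about the pivot along the case's y. 0 = closed, flat over the lid, pointing to +x, upper face at 74 mm; positive = raised, rad; pi/2 is upright. Starts at 1.2 to 1.45, stops at 1.5. Pushed from the front with 1 to 2 N it tips to +x over the lid. Stiff: it stays where left, so press it right down.
- flask: loose conical glass flask, 56 mm wide, 120 mm high, standing behind the cases, not to be disturbed. Origin: centre of its underside, z up.

How it is judged (in metres and radians):
On the way, in this order (a step that is already met when the one before it is completed fails the run):
1. the lid is pressed shut while the catch still stands up (value of joint case_lid below 0.08 rad and value of joint case_catch above 0.8 rad), for 0.2 s.
2. the catch is folded flat on the shut lid (value of joint case_lid below 0.08 rad and value of joint case_catch below 0.17 rad), for 0.2 s.
At the end, for the whole second after the job is handed in: The lid is shut to within 0.08 rad (about 10 mm at its front edge), the catch lies flat on it to within 0.17 rad and is at rest, and the flask stands upright within 30 mm of where it was (all of step 2 and velocity of joint case_catch below 0.1 rad/s and distance of flask from where it was at the start of the episode below 0.03 m and angle between flask's own z axis and vertical below 0.2 rad); the robot touches nothing.
It fails at once if the flask is knocked over or shifted by more than 30 mm (distance of flask from where it was at the start of the episode above 0.03 m or angle between flask's own z axis and vertical above 0.3 rad).
It also fails if it takes over 29 s, if anything falls off the work surface, if the arm or the gripper's body presses on something with over 40 N, if the wrist force passes 120 N, or if a joint passes its speed limit or range.

## Working session

There is one attempt and no reset: what is moved stays moved. The work goes in short steps, Python scripts to look and compute and a tool call to move; the robot and the scene stay as the last step left them, time stands still between calls to the robot, and variables do not carry over. Pictures are saved under pics/ and viewed, at most 10 in all, crops included, and the job is handed in when it is done.

Besides the shell and the picture viewer there is one more tool, called after "Call:" by a JSON object that holds its "api" and its "payload", one argument or row to a line. play_rows: Moves the arm, as the interface text tells. Its arguments: {"type":"object","properties":{"plan":{"type":"string"}},"required":["plan"]}

```bash
mkdir -p pics; cat > h.py <<'E'
from bench import robot, vision, ticket
import numpy as np, cv2
E
python3 - <<'E'
from h import *
for c in ("scene","top"):
    im=vision.camera(c); cv2.imwrite(f"pics/{c}0.png",im[:,:,::-1])
    p=vision.camera_params(c); print(c,p["K"],p["dist"],np.round(p["pose"],3))
    for l in ("open_case","case_lid","case_catch","flask"):
        try:
            for d in vision.masks_of(c,l)[:4]: print(c,l,round(d["confidence"],2),np.round(d["bbox"],1))
        except Exception as e: print(l,e)
s=robot.sense(); print(s["time_s"],s["ee_pos"],np.round(s["eef_rot"],3),s["force"])
E
```

```text
scene [[407.19170624   0.         314.79673546]
 [  0.         407.19170624 201.96123007]
 [  0.           0.           1.        ]] [-0.0135778  0.         0.         0.         0.       ] [[ 7.50000e-01 -5.11000e-01  4.21000e-01  2.11726e+02]
 [-6.62000e-01 -5.84000e-01  4.70000e-01 -5.18991e+02]
 [ 5.00000e-03 -6.31000e-01 -7.76000e-01  7.75592e+02]
 [ 0.00000e+00  0.00000e+00  0.00000e+00  1.00000e+00]]
scene open_case 0.86 [297.8 221.6  88.7  87.3]
scene case_lid 0.98 [299.9 211.   82.5  67.6]
scene case_catch 0.64 [272.3 217.1  11.   24.1]
scene flask 0.67 [387.6 201.9  23.1  49.3]
top [[371.58612279   0.         320.11583474]
 [  0.         371.58612279 203.88073947]
 [  0.           0.           1.        ]] [0.01917561 0.         0.         0.         0.        ] [[-3.60000e-02 -9.71000e-01  2.35000e-01  4.13966e+02]
 [-9.99000e-01  3.40000e-02 -1.30000e-02 -7.91380e+01]
 [ 4.00000e-03 -2.35000e-01 -9.72000e-01  9.11031e+02]
 [ 0.00000e+00  0.00000e+00  0.00000e+00  1.00000e+00]]
top open_case 0.65 [316.4 234.5  75.9  62.6]
top case_lid 0.77 [319.3 232.9  73.   54.9]
top case_catch 0.48 [316.9 258.8  11.2  16. ]
top flask 0.81 [359.  159.2  17.   29.3]
0.5 [120.0868169  511.06187536 202.37795985] [[-0.973  0.229 -0.   ]
 [ 0.229  0.973 -0.   ]
 [ 0.    -0.    -1.   ]] [-0.74292535 -0.12350998 -0.84918087]
```

View pics/scene0.png

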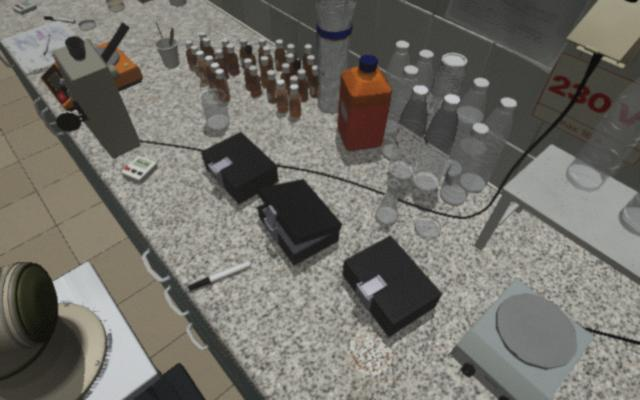

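View pics/top0.png

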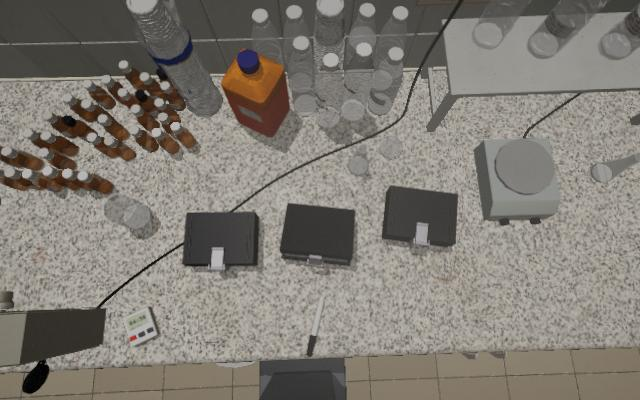

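The open case is the middle one (scene ~(300,220), top ~(318,233)), with its catch up at top ~(316,259). The flask is well behind it. Next I fit the case model to the masks.

```bash
cat >> h.py <<'E'
from scipy.optimize import minimize, differential_evolution
P={c:vision.camera_params(c) for c in ("scene","top")}
def proj(c,X):
    T=np.linalg.inv(P[c]["pose"]); r,_=cv2.Rodrigues(T[:3,:3])
    return cv2.projectPoints(np.asarray(X,float).reshape(-1,1,3),r,T[:3,3],P[c]["K"],np.array(P[c]["dist"],float))[0][:,0]
def box(a,b): return np.array([[x,y,z] for x in (a[0],b[0]) for y in (a[1],b[1]) for z in (a[2],b[2])],float)
def hinge(X,px,pz,t):  # raise the part
    d=X-[px,0,pz]; s=np.sign(d[:,0].mean()); c,n=np.cos(t),np.sin(t)
    return np.c_[px+c*d[:,0]-s*n*d[:,2], d[:,1], pz+c*d[:,2]+s*n*d[:,0]]
def world(X,p):
    c,s=np.cos(p[2]),np.sin(p[2]); return np.c_[p[0]+c*X[:,0]-s*X[:,1],p[1]+s*X[:,0]+c*X[:,1],X[:,2]]
def parts(p):
    lid=world(hinge(box((-60,-80,44),(60,80,66)),60,44,p[3]),p)
    catch=world(hinge(box((-70,-13,69),(-22,13,74)),-70,71,p[4]),p)
    base=world(box((-60,-80,0),(60,80,44)),p)
    return dict(case_lid=[lid],case_catch=[catch],open_case=[lid,base,catch])
S=4
def render(c,hs):
    m=np.zeros((400*S,640*S),np.uint8)
    for h in hs: cv2.fillConvexPoly(m,cv2.convexHull(np.round((proj(c,h)+.5)*S).astype(np.int32)),1)
    return cv2.resize(m.astype(np.float32),(640,400),interpolation=cv2.INTER_AREA)
def fit(masks,p0,free,w=dict(case_lid=1,open_case=1,case_catch=.5),span=(30,30,.25,.12,.25)):
    p0=np.array(p0,float); sp=np.array(span)
    def f(q):
        p=p0.copy(); p[free]+=q*sp[free]; t=parts(p); e=0
        for (c,l),m in masks.items():
            r=render(c,t[l]); e+=w[l]*(1-np.minimum(r,m).sum()/np.maximum(r,m).sum())
        return e
    r=differential_evolution(f,[(-1,1)]*len(free),maxiter=25,popsize=8,seed=0,tol=1e-4,polish=False)
    r=minimize(f,r.x,method="Nelder-Mead",options=dict(maxiter=200))
    p=p0.copy(); p[free]+=r.x*sp[free]; return p,r.fun
def getmasks(ls=("open_case","case_lid","case_catch")):
    M={}
    for c in P:
        im=vision.camera(c)
        for l in ls:
            d=vision.masks_of(c,l)
            if d: M[c,l]=d[0]["pixels"].astype(np.float32)
    return M
def ray(c,u,z):
    n=cv2.undistortPoints(np.array([[u]],float),P[c]["K"],np.array(P[c]["dist"],float))[0,0]
    T=P[c]["pose"]; d=T[:3,:3]@[*n,1]; return T[:3,3]+d*(z-T[2,3])/d[2]
E
time timeout 500 python3 - <<'E'
from h import *
x=ray("top",(318,233),60); print(x)
M=getmasks(); print({k:v.sum() for k,v in M.items()})
p,e=fit(M,[x[0],x[1],0,.27,1.35],[0,1,2,3,4]); print(p,e)
t=parts(p)
for (c,l),m in M.items():
    r=render(c,t[l]); print(c,l,np.minimum(r,m).sum()/np.maximum(r,m).sum())
outs=[]
for c in P:
    im=vision.camera(c)[:,:,::-1].copy()
    im=cv2.resize(im,None,fx=4,fy=4,interpolation=cv2.INTER_CUBIC)
    for l,col in (("open_case",(0,255,0)),("case_catch",(0,0,255))):
        for h in t[l][:2]:
            cv2.polylines(im,[cv2.convexHull(np.round((proj(c,h)+.5)*4).astype(np.int32))],True,col,1)
    u=proj(c,t["case_lid"][0]).mean(0)*4; a,b=int(u[0]),int(u[1]); outs.append(im[b-220:b+260,a-200:a+200])
cv2.imwrite("pics/fit.png",np.hstack(outs))
for c,l in (("scene",0),("top",0)):
    d=vision.masks_of(c,"flask")[0]["bbox"]; print("flask",ray(c,(d[0],d[1]+d[3]/2-4),0))
E
```

```text
[550.49314166 -82.99324348  60.        ]
{('scene', 'open_case'): np.float32(4714.0), ('scene', 'case_lid'): np.float32(3147.0), ('scene', 'case_catch'): np.float32(174.0), ('top', 'open_case'): np.float32(3971.0), ('top', 'case_lid'): np.float32(3497.0)}
[ 5.47623103e+02 -8.26148183e+01 -1.44175069e-01  3.26592432e-01
  1.26914437e+00] 0.2447996437549591
scene open_case 0.9652408
scene case_lid 0.9491295
scene case_catch 0.8790924
top open_case 0.9557957
top case_lid 0.94548815
flask [508.91982504 -34.65284143   0.        ]
flask [ 720.42472129 -189.5206536     0.        ]
real	0m37.407s
user	0m53.309s
sys	0m19.992s
```

View pics/fit.png

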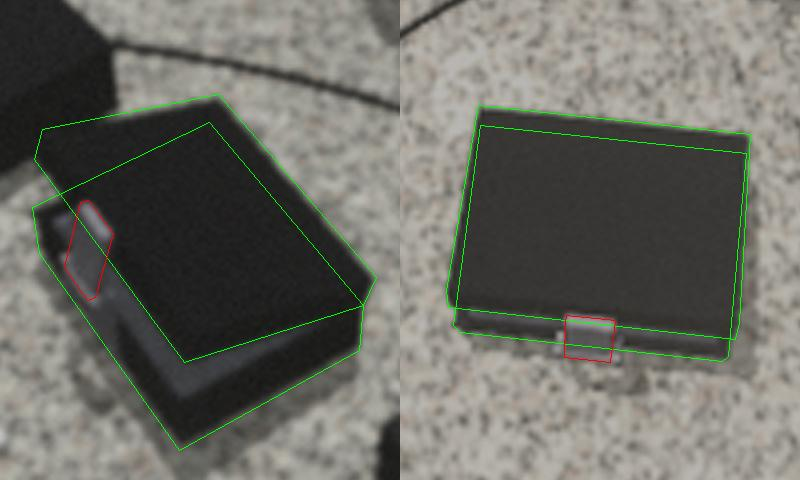

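```bash
python3 - <<'E'
from h import *
for c in P:
    print(c,np.round(proj(c,[[120,511,202],[120,511,300],[0,0,0],[250,330,202],[380,150,202],[514,-37,202]])))
for u in((104,310),(0,362),(140,328),(220,270)): print(ray("top",u,0),ray("top",u,200))
for u in ((135,150),(95,155)): print(ray("scene",u,0))
E
```

```text
scene [[-26. 115.]
 [-57.  77.]
 [ 45. 359.]
 [ 63. 130.]
 [158. 146.]
 [266. 164.]]
top [[ -43.  499.]
 [-114.  539.]
 [ 288.  500.]
 [  83.  402.]
 [ 193.  318.]
 [ 295.  241.]]
[396.86301399 422.65885309   0.        ] [400.61756255 312.49868339 200.        ]
[294.42904328 639.99534606   0.        ] [320.67108586 482.12294716 200.        ]
[353.24730764 336.24715888   0.        ] [366.57688223 245.05708713 200.        ]
[478.62043102 155.97758384   0.        ] [464.42664257 104.36238129 200.        ]
[383.21051287 413.56213819   0.        ]
[292.60702992 467.14908411   0.        ]
```

Call:
{"api": "play_rows", "payload": {
  "plan": "0 0 0 0 0 -0.17 0; 0 0 -0.3 0 0 0 0"
}}

```text
time_s: 1.35
ee_pos: [119.9, 510.6, 219.7]
eef_rot: [[-0.99, 0.14, -0.001], [0.14, 0.99, -0.002], [0.001, -0.002, -1.0]]
force: [-0.6, -0.9, -0.0]
finger_gap: 70.1
finger_force: 0.0
```

Call:
{"api": "play_rows", "payload": {
  "plan": "-0.3 -0.55 0 0 0 0 0; -0.3 -0.55 0 0 0 0 0; -0.3 -0.55 0 0 0 0 0; -0.3 -0.55 0 0 0 0 0; -0.3 -0.55 0 0 0 0 0; -0.3 -0.55 0 0 0 0 0"
}}

```text
time_s: 2.1
ee_pos: [199.3, 298.7, 220.5]
eef_rot: [[-0.99, 0.141, 0.0], [0.141, 0.99, 0.0], [-0.0, 0.0, -1.0]]
force: [0.7, -0.3, 1.4]
finger_gap: 10.1
finger_force: 0.0
```

Call:
{"api": "play_rows", "payload": {
  "plan": "-0.6 -0.48 0 0 0 0 0; -0.6 -0.48 0 0 0 0 0; -0.6 -0.48 0 0 0 0 0; -0.6 -0.48 0 0 0 0 0; -0.6 -0.48 0 0 0 0 0; -0.6 -0.48 0 0 0 0 0; -0.6 -0.48 0 0 0 0 0; -0.6 -0.48 0 0 0 0 0; -0.6 -0.48 0 0 0 0 0; 0 0 0 0 0 0 0"
}}

```text
time_s: 3.35
ee_pos: [484.2, -4.4, 219.8]
eef_rot: [[-0.99, 0.144, -0.001], [0.144, 0.99, 0.0], [0.001, -0.0, -1.0]]
force: [-0.8, 0.2, -0.3]
finger_gap: 0.3
finger_force: 0.0
```

Call:
{"api": "play_rows", "payload": {
  "plan": "-0.56 -0.47 0 0 0 0 0; 0 0 0.6 0 0 0 0; 0 0 0.6 0 0 0 0; 0 0 0.6 0 0 0 0; 0 0 0 0 0 0 0"
}}

```text
time_s: 3.98
ee_pos: [510.9, -34.3, 111.0]
eef_rot: [[-0.99, 0.141, -0.004], [0.141, 0.99, 0.001], [0.004, 0.001, -1.0]]
force: [1.2, -0.6, 0.0]
finger_gap: 0.5
finger_force: 0.0
```

Call:
{"api": "play_rows", "payload": {
  "plan": "0 0 0.15 0 0 0 0; 0 0 0.15 0 0 0 0; 0 0 0.15 0 0 0 0; 0 0 0.15 0 0 0 0; 0 0 0.05 0 0 0 0; 0 0 0 0 0 0 0; 0 0 0 0 0 0 0"
}}

```text
time_s: 4.85
ee_pos: [512.6, -35.3, 73.7]
eef_rot: [[-0.99, 0.141, 0.0], [0.141, 0.99, -0.0], [-0.0, -0.0, -1.0]]
force: [0.5, 1.0, -0.4]
finger_gap: 0.2
finger_force: 0.0
```

Call:
{"api": "play_rows", "payload": {
  "plan": "0 0 0.06 0 0 0 0; 0 0 0.06 0 0 0 0; 0 0 0.03 0 0 0 0; 0 0 0 0 0 0 0; 0 0 0 0 0 0 0"
}}

```text
time_s: 5.48
ee_pos: [512.6, -35.3, 64.4]
eef_rot: [[-0.99, 0.141, 0.0], [0.141, 0.99, -0.0], [-0.0, -0.0, -1.0]]
force: [0.7, -0.5, 0.5]
finger_gap: 0.2
finger_force: 0.0
```

```bash
python3 - <<'E'
from h import *
a=vision.camera("scene")[120:280,220:400]; b=vision.camera("top")[150:310,240:420]
cv2.imwrite("pics/p1.png",cv2.resize(np.hstack([a,b])[:,:,::-1],(800,356),interpolation=cv2.INTER_CUBIC))
E
```

```text
(no output)
```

View pics/p1.png

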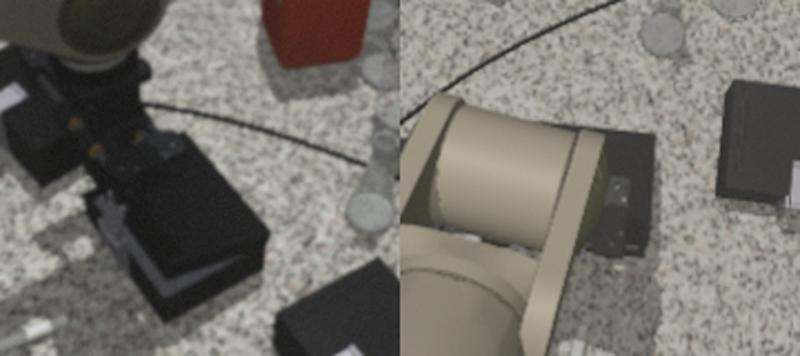

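Call:
{"api": "play_rows", "payload": {
  "plan": "0 0 0.03 0 0 0 0; 0 0 0.02 0 0 0 0; 0 0 0 0 0 0 0"
}}

```text
time_s: 5.95
ee_pos: [512.4, -35.2, 61.3]
eef_rot: [[-0.99, 0.141, -0.0], [0.141, 0.99, 0.0], [0.0, 0.0, -1.0]]
force: [-0.3, -0.2, 0.8]
finger_gap: 0.4
finger_force: 0.3
```

```bash
python3 - <<'E'
from h import *
M=getmasks(("case_lid",)); M={k:v for k,v in M.items() if k[0]=="scene"}
m=M["scene","case_lid"]
for a in (0,.05,.1,.15,.2,.25,.3,.33):
    r=render("scene",parts([547.6,-82.6,-.144,a,1.27])["case_lid"]); print(a,(np.minimum(r,m).sum()/np.maximum(r,m).sum()).round(3),"outside",(m*(1-r)).sum())
print(robot.sense()["force"],m.sum())
E
```

```text
0 0.574 outside 101.75
0.05 0.596 outside 62.875
0.1 0.612 outside 35.9375
0.15 0.629 outside 14.0
0.2 0.643 outside 4.3125
0.25 0.656 outside 0.1875
0.3 0.658 outside 23.6875
0.33 0.635 outside 89.8125
[-0.15675028  0.17053857  0.74099422] 2240.0
```

```bash
python3 - <<'E'
from h import *
im=vision.camera("scene")[:,:,::-1].copy(); print(proj("scene",[[512.4,-35.2,61.3],[512.4,-35.2,90]]))
im=cv2.resize(im,None,fx=6,fy=6,interpolation=cv2.INTER_CUBIC)
for a,col in ((0,(0,255,0)),(.25,(0,0,255))):
    h=parts([547.6,-82.6,-.144,a,1.27])["case_lid"][0]
    cv2.polylines(im,[cv2.convexHull(np.round((proj("scene",h)+.5)*6).astype(np.int32))],True,col,1)
t=robot.sense(); T=np.array([512.4,-35.2,61.3])
f=T+box((-9,-17,0),(9,17,40))@np.array([[-.99,.14,0],[.14,.99,0],[0,0,1]])
cv2.polylines(im,[cv2.convexHull(np.round((proj("scene",f)+.5)*6).astype(np.int32))],True,(255,255,0),1)
im=cv2.convertScaleAbs(im[950:1550,1450:2150],alpha=2,beta=10); cv2.imwrite("pics/p2.png",im)
E
```

```text
[[270.6553439  208.5998098 ]
 [269.61332361 200.4427821 ]]
```

View pics/p2.png

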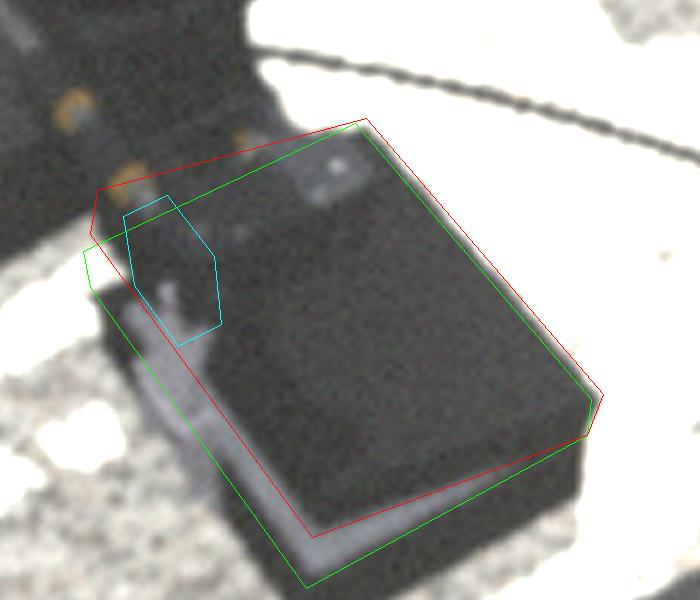

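```bash
python3 - <<'E'
from h import *
im=vision.camera("scene")[:,:,::-1].copy()
s=robot.sense(); T=np.array(s["ee_pos"]); R=np.array(s["eef_rot"]); print(T,s["force"],s["moment"],s["finger_gap"])
im=cv2.resize(im,None,fx=5,fy=5,interpolation=cv2.INTER_CUBIC)
def dr(h,col): cv2.polylines(im,[cv2.convexHull(np.round((proj("scene",h)+.5)*5).astype(np.int32))],True,col,1)
dr(T+box((-9,-17,-45),(9,17,0))@R.T,(255,255,0))
dr(T+box((-37.5,-93.5,-100),(37.5,93.5,-64))@R.T,(0,255,255))
im=cv2.convertScaleAbs(im[550:1150,1050:1750],alpha=2,beta=10); cv2.imwrite("pics/p3.png",im)
E
```

```text
[512.53589931 -35.27836699  61.41451028] [-0.18731586  0.31332119 -0.10087571] [-0.00372508 -0.0459076  -0.00243276] 0.4797055223664059
```

View pics/p3.png

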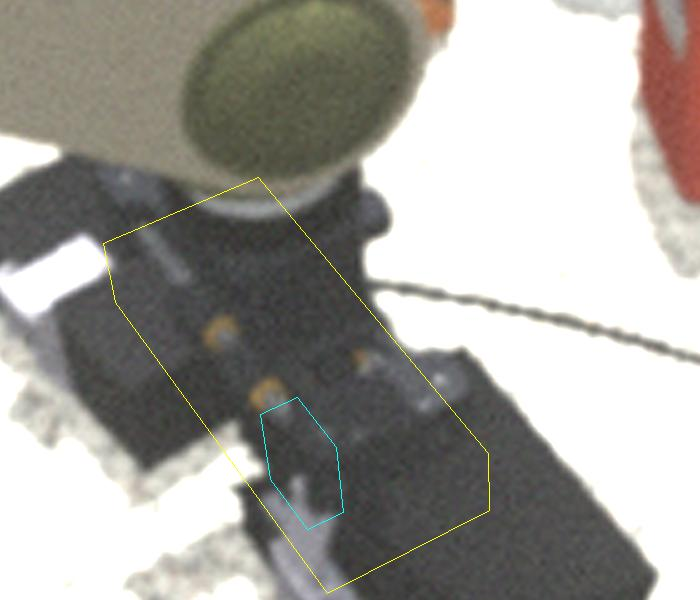

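Call:
{"api": "play_rows", "payload": {
  "plan": "0 0 -0.5 0 0 0 0; 0 0 -0.8 0 0 0 0; 0.5 0 -0.5 0 0 0 0; 1 0 0 0 0 0 0; 1 0 0 0 0 0 0; 0.5 0 0 0 0 0 0; 0 0 0 0 0 0 0"
}}

```text
time_s: 7.12
ee_pos: [333.5, -9.6, 169.8]
eef_rot: [[-0.99, 0.142, 0.001], [0.142, 0.99, -0.001], [-0.001, -0.0, -1.0]]
force: [0.2, 0.8, 0.8]
finger_gap: 0.4
finger_force: 0.0
```

```bash
python3 - <<'E'
from h import *
M=getmasks(); print({k:v.sum() for k,v in M.items()})
p,e=fit(M,[547.6,-82.6,-.144,.2,1.3],[0,1,2,3,4],span=(15,15,.1,.21,.3)); print(p,e)
t=parts(p); s=robot.sense(); T=np.array(s["ee_pos"]); R=np.array(s["eef_rot"])
outs=[]
for c in P:
    im=vision.camera(c)[:,:,::-1].copy()
    im=cv2.resize(im,None,fx=4,fy=4,interpolation=cv2.INTER_CUBIC)
    def dr(h,col): cv2.polylines(im,[cv2.convexHull(np.round((proj(c,h)+.5)*4).astype(np.int32))],True,col,1)
    for h in t["open_case"][:2]: dr(h,(0,255,0))
    dr(t["case_catch"][0],(0,0,255)); dr(T+box((-9,-17,-45),(9,17,0))@R.T,(255,255,0))
    u=proj(c,t["case_lid"][0]).mean(0)*4; a,b=int(u[0]),int(u[1]); outs.append(im[b-260:b+300,a-240:a+160])
cv2.imwrite("pics/p4.png",cv2.convertScaleAbs(np.hstack(outs),alpha=1.7,beta=10))
E
```

```text
{('scene', 'open_case'): np.float32(4663.0), ('scene', 'case_lid'): np.float32(3177.0), ('scene', 'case_catch'): np.float32(187.0), ('top', 'open_case'): np.float32(3974.0), ('top', 'case_lid'): np.float32(3597.0), ('top', 'case_catch'): np.float32(128.0)}
[ 5.47830291e+02 -8.31330651e+01 -1.44627900e-01  2.90831542e-01
  1.26637181e+00] 0.30586880445480347
```

View pics/p4.png

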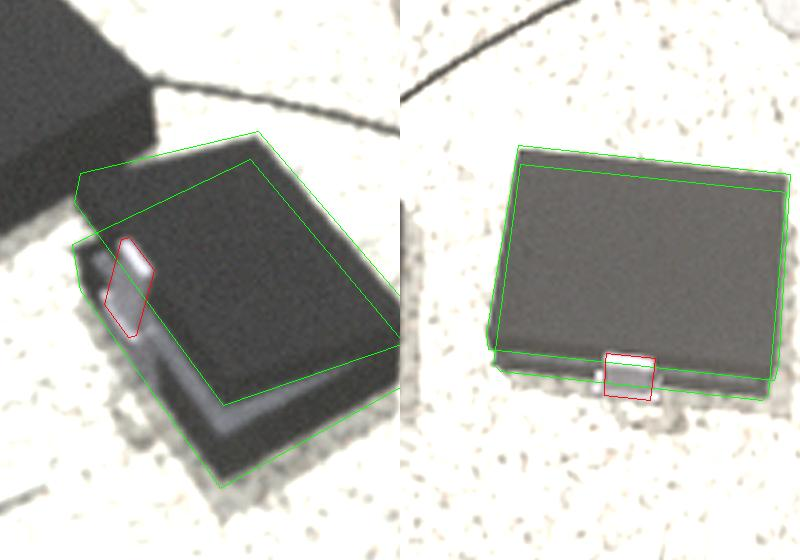

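```bash
python3 - <<'E'
from h import *
s=robot.sense(); T=np.array(s["ee_pos"]); R=np.array(s["eef_rot"]); outs=[]
for c in P:
    im=vision.camera(c)[:,:,::-1].copy(); print(c,proj(c,[T]))
    im=cv2.resize(im,None,fx=2,fy=2,interpolation=cv2.INTER_CUBIC)
    def dr(h,col): cv2.polylines(im,[cv2.convexHull(np.round((proj(c,h)+.5)*2).astype(np.int32))],True,col,1)
    dr(T+box((-9,-17,-45),(9,17,0))@R.T,(255,255,0));dr(T+box((-37.5,-93.5,-100),(37.5,93.5,-64))@R.T,(0,255,255))
    u=proj(c,[T])[0]*2; a=int(np.clip(u[0],200,1080));b=int(np.clip(u[1],300,500)); outs.append(im[b-300:b+300,a-200:a+200])
cv2.imwrite("pics/p5.png",cv2.convertScaleAbs(np.hstack(outs),alpha=1.5,beta=10))
E
```

```text
scene [[182.29742058 214.13636132]]
top [[283.08371153 338.83067876]]
```

View pics/p5.png

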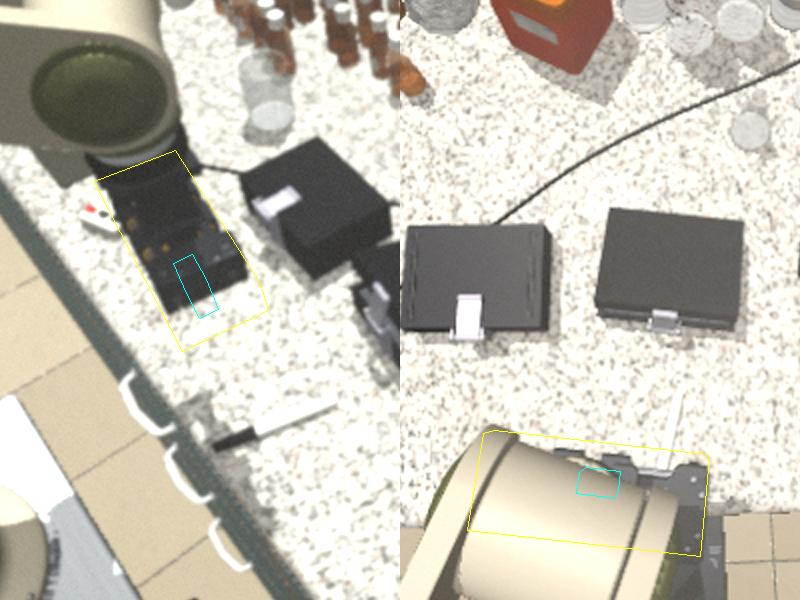

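```bash
python3 - <<'E'
from h import *
s=robot.sense(); T=np.array(s["ee_pos"]); R=np.array(s["eef_rot"])
g=cv2.cvtColor(vision.camera("scene"),cv2.COLOR_RGB2GRAY)
for k in range(-20,100,5):
    print(k,[int(cv2.getRectSubPix(g,(1,1),tuple(map(float,proj("scene",[T+R@[0,y,-k]])[0])))[0,0]) for y in (-80,-60,-40,-20,-10,0,10,20,40,60,80)])
E
```

```text
-20 [164, 164, 176, 166, 171, 157, 167, 65, 34, 37, 38]
-15 [163, 172, 172, 176, 162, 161, 152, 35, 34, 40, 36]
-10 [159, 180, 175, 175, 158, 169, 87, 35, 35, 37, 37]
-5 [170, 184, 167, 156, 170, 159, 38, 34, 34, 37, 34]
0 [164, 166, 169, 156, 172, 110, 36, 33, 36, 39, 36]
5 [163, 168, 170, 171, 162, 45, 36, 34, 38, 37, 35]
10 [176, 165, 180, 179, 127, 35, 33, 34, 36, 37, 31]
15 [181, 166, 170, 165, 58, 36, 33, 37, 37, 35, 34]
20 [179, 169, 140, 137, 36, 33, 34, 35, 37, 34, 34]
25 [163, 172, 157, 78, 33, 33, 36, 37, 37, 33, 35]
30 [156, 168, 179, 38, 33, 35, 35, 34, 39, 32, 32]
35 [160, 178, 171, 36, 34, 35, 37, 37, 35, 31, 31]
40 [159, 167, 150, 35, 34, 35, 36, 36, 34, 34, 30]
45 [167, 149, 119, 35, 34, 38, 37, 36, 32, 32, 31]
50 [173, 164, 52, 34, 34, 37, 36, 36, 31, 31, 31]
55 [170, 167, 36, 34, 38, 37, 37, 35, 30, 32, 26]
60 [171, 153, 36, 33, 38, 35, 36, 34, 34, 30, 31]
65 [168, 149, 36, 38, 36, 37, 36, 30, 31, 33, 30]
70 [168, 111, 34, 36, 36, 36, 34, 31, 32, 30, 30]
75 [162, 41, 33, 37, 37, 36, 31, 31, 32, 31, 29]
80 [148, 32, 32, 38, 38, 33, 32, 34, 33, 31, 29]
85 [145, 37, 37, 37, 36, 32, 29, 32, 32, 33, 32]
90 [161, 34, 38, 38, 33, 33, 34, 31, 31, 30, 29]
95 [86, 33, 37, 35, 31, 29, 32, 31, 29, 29, 27]
```

```bash
python3 - <<'E'
from h import *
for c in P: np.save(c+"_shut.npy",vision.camera(c))
E
```

Call:
{"api": "play_rows", "payload": {
  "plan": "0 0 0 0 0 0 1; 0 0 0 0 0 0 1; 0 0 0 0 0 0 1; 0 0 0 0 0 0 1; 0 0 0 0 0 0 1; 0 0 0 0 0 0 1; 0 0 0 0 0 0 1; 0 0 0 0 0 0 1"
}}

```text
time_s: 8.88
ee_pos: [334.3, -9.8, 169.4]
eef_rot: [[-0.99, 0.141, 0.0], [0.141, 0.99, -0.0], [-0.0, -0.0, -1.0]]
force: [-0.1, -0.4, 0.6]
finger_gap: 78.8
finger_force: 0.0
```

```bash
python3 - <<'E'
from h import *
s=robot.sense(); T=np.array(s["ee_pos"]); R=np.array(s["eef_rot"])
o=[]
for im,yy in ((np.load("scene_shut.npy"),(0,)),(vision.camera("scene"),(-53,53))):
    im=cv2.resize(im[:,:,::-1],None,fx=4,fy=4,interpolation=cv2.INTER_CUBIC)
    for y in yy:
      w=17 if y==0 else 9
      h=T+box((-9,y-w,-64),(9,y+w,0))@R.T
      cv2.polylines(im,[cv2.convexHull(np.round((proj("scene",h)+.5)*4).astype(np.int32))],True,(255,255,0),1)
    o.append(im[560:1160,480:880])
cv2.imwrite("pics/p6.png",cv2.convertScaleAbs(np.hstack(o),alpha=3,beta=0))
for c in P:
    d=np.abs(vision.camera(c).astype(int)-np.load(c+"_shut.npy")).sum(2)>60; d=cv2.morphologyEx(d.astype(np.uint8),cv2.MORPH_OPEN,np.ones((2,2)))
    n,_,st,ce=cv2.connectedComponentsWithStats(d)
    print(c,[(st[i].tolist(),ce[i].round(1).tolist()) for i in range(1,n) if st[i,4]>12])
E
```

```text
scene [([176, 154, 18, 28, 189], [184.3, 167.9]), ([134, 159, 5, 8, 24], [135.9, 162.5]), ([139, 167, 20, 31, 217], [148.5, 182.3]), ([173, 181, 10, 7, 51], [177.1, 183.6]), ([179, 211, 16, 15, 162], [187.0, 218.1]), ([188, 264, 7, 11, 50], [191.0, 269.2]), ([178, 275, 6, 7, 32], [180.3, 278.2]), ([194, 278, 6, 6, 27], [196.4, 280.6]), ([184, 280, 4, 8, 21], [185.3, 284.1]), ([201, 292, 9, 12, 64], [205.2, 297.2]), ([210, 308, 8, 11, 56], [213.6, 312.7])]
top [([260, 325, 17, 5, 64], [267.4, 326.7]), ([284, 327, 16, 9, 91], [291.1, 330.0]), ([311, 330, 15, 10, 98], [316.5, 333.8]), ([338, 348, 10, 4, 32], [342.0, 349.8])]
```

View pics/p6.png

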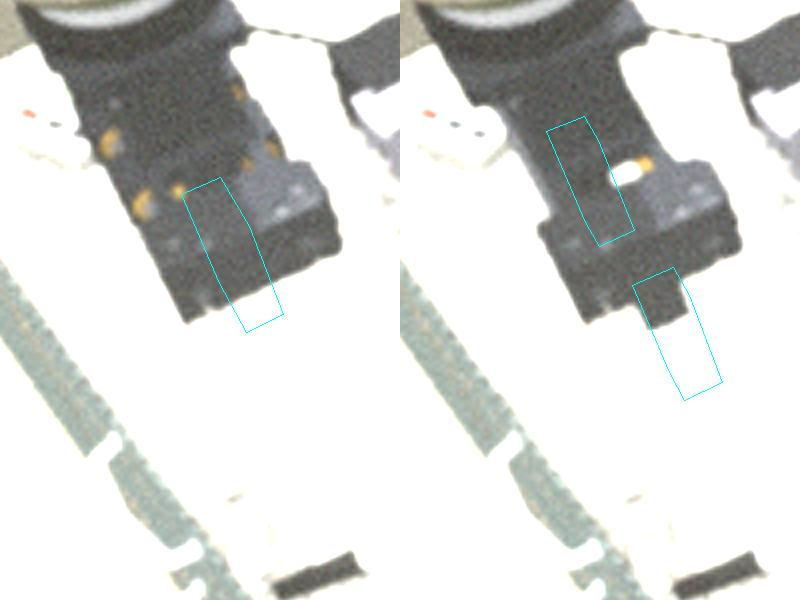

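```bash
python3 - <<'E'
from h import *
s=robot.sense(); T=np.array(s["ee_pos"]); R=np.array(s["eef_rot"])
d=np.abs(vision.camera("scene").astype(int)-np.load("scene_shut.npy")).sum(2)>60
cm=d[205:228,176:198]; v,u=np.nonzero(cm); print("scene tip mask",u.min()+176,u.max()+176,v.min()+205,v.max()+205)
for k in (0,20,30,40,50):
    h=T+box((-9,-61.5,-k-20),(9,-44,-k))@R.T
    for c in P: print(k,c,proj(c,h).min(0).round(1),proj(c,h).max(0).round(1))
E
```

```text
scene tip mask 178 194 210 225
0 scene [184.  221.6] [199.8 239.3]
0 top [305.4 336.5] [316.1 349.2]
20 scene [181.2 214.8] [197.4 232.9]
20 top [305.  337.7] [316.  350.8]
30 scene [179.7 211.2] [196.1 229.5]
30 top [304.8 338.3] [316.  351.7]
40 scene [178.2 207.7] [194.9 226.2]
40 top [304.6 339. ] [315.9 352.6]
50 scene [176.7 204. ] [193.6 222.7]
50 top [304.4 339.6] [315.9 353.5]
```

Call:
{"api": "play_rows", "payload": {
  "plan": "-0.5 0 0 0 0 0 0; -0.5 0 0 0 0 0 0; -0.5 0 0 0 0 0 0; -0.5 0 0 0 0 0 0; -0.5 0 0 0 0 0 0; -0.5 0 0 0 0 0 0; 0 0 0.3 0 0 0 0; 0 0 0.3 0 0 0 0; 0 0 0.5 0 0 0 0; 0 0 0.5 0 0 0 0"
}}

```text
time_s: 10.32
ee_pos: [512.5, -35.3, 72.5]
eef_rot: [[-0.99, 0.141, 0.0], [0.141, 0.99, -0.0], [-0.0, -0.0, -1.0]]
force: [0.2, -0.8, 0.6]
finger_gap: 0.1
finger_force: 0.0
```

Call:
{"api": "play_rows", "payload": {
  "plan": "0 0 0.15 0 0 0 0; 0 0 0.15 0 0 0 0; 0 0 0.15 0 0 0 0"
}}

```text
time_s: 10.7
ee_pos: [513.0, -35.4, 46.8]
eef_rot: [[-0.99, 0.141, 0.001], [0.141, 0.99, -0.0], [-0.002, -0.0, -1.0]]
force: [-1.1, -0.7, 1.8]
finger_gap: 0.6
finger_force: 0.7
```

Call:
{"api": "play_rows", "payload": {
  "plan": "0 0 0.1 0 0 0 0; 0 0 0.1 0 0 0 0"
}}

```text
time_s: 10.95
ee_pos: [512.6, -35.3, 34.3]
eef_rot: [[-0.99, 0.141, 0.0], [0.141, 0.99, -0.0], [-0.0, -0.0, -1.0]]
force: [-0.7, 0.0, 1.2]
finger_gap: 0.8
finger_force: 0.7
```

Call:
{"api": "play_rows", "payload": {
  "plan": "0 0 0.05 0 0 0 0; 0 0 0.05 0 0 0 0"
}}

```text
time_s: 11.2
ee_pos: [512.6, -35.2, 29.7]
eef_rot: [[-0.99, 0.141, 0.0], [0.141, 0.99, -0.0], [-0.0, -0.0, -1.0]]
force: [-14.6, 3.1, 36.4]
finger_gap: 0.6
finger_force: 18.2
```

```bash
python3 - <<'E'
from h import *
M=getmasks(("case_lid",)); m=M["scene","case_lid"]
for a in (0,.05,.1,.15,.2,.25,.3):
    r=render("scene",parts([547.8,-83.1,-.144,a,1.27])["case_lid"]); print(a,(np.minimum(r,m).sum()/np.maximum(r,m).sum()).round(3),"outside",(m*(1-r)).sum())
E
```

```text
0 0.673 outside 13.8125
0.05 0.661 outside 48.25
0.1 0.632 outside 125.0625
0.15 0.599 outside 219.0625
0.2 0.565 outside 319.1875
0.25 0.533 outside 419.125
0.3 0.505 outside 513.625
```

Call:
{"api": "play_rows", "payload": {
  "plan": "0 0 -0.1 0 0 0 0; 0 0 0 0 0 0 0; 0 0 -0.6 0 0 0 0; 0 0 -0.7 0 0 0 0; 0.6 -0.35 0 0 0 0 0; 0.6 -0.35 0 0 0 0 0; 0 0 0 0 0 0 0"
}}

```text
time_s: 12.28
ee_pos: [433.8, -67.1, 112.4]
eef_rot: [[-0.99, 0.143, -0.0], [0.143, 0.99, 0.0], [0.0, 0.0, -1.0]]
force: [0.4, -0.7, -0.5]
finger_gap: 0.5
finger_force: 0.0
```

```bash
python3 - <<'E'
from h import *
M=getmasks(("case_lid","case_catch"))
for k in M: print(k,M[k].sum())
p,e=fit(M,[547.8,-83.1,-.144,.1,1.27],[3,4],span=(1,1,1,.12,.3),w=dict(case_lid=1,case_catch=.5)); print(p,e)
s=robot.sense();T=np.array(s["ee_pos"]); d=T[:2]-p[:2]; c,n=np.cos(p[2]),np.sin(p[2]); print("case frame",c*d[0]+n*d[1],-n*d[0]+c*d[1],T)
E
```

```text
('scene', 'case_lid') 2962.0
('scene', 'case_catch') 77.0
('top', 'case_lid') 2759.0
[ 5.47800000e+02 -8.31000000e+01 -1.44000000e-01  3.02722925e-02
  1.34336033e+00] 0.7644128799438477
case frame -113.2342993934509 0.43320861782146025 [435.7998532  -66.42183026 112.23917429]
```

The lid is shut and the catch is still up. Next I sweep the catch over.

Call:
{"api": "play_rows", "payload": {
  "plan": "0 0 0.45 0 0 0 0; 0 0 0.4 0 0 0 0; -0.2 0 0 0 0 0 0; -0.2 0 0 0 0 0 0; -0.2 0 0 0 0 0 0; -0.2 0 0 0 0 0 0; -0.2 0 0 0 0 0 0; -0.2 0 0 0 0 0 0; 0 0 0 0 0 0 0"
}}

```text
time_s: 13.7
ee_pos: [507.5, -77.1, 61.5]
eef_rot: [[-0.99, 0.141, 0.001], [0.141, 0.99, -0.0], [-0.001, -0.0, -1.0]]
force: [-0.6, 0.3, -0.3]
finger_gap: 0.5
finger_force: 0.0
```

Call:
{"api": "play_rows", "payload": {
  "plan": "0 0 0.1 0 0 0 0; 0 0 0.1 0 0 0 0; 0 0 0.1 0 0 0 0; 0 0 0 0 0 0 0"
}}

```text
time_s: 14.2
ee_pos: [506.1, -76.7, 42.9]
eef_rot: [[-0.99, 0.141, -0.001], [0.141, 0.99, 0.0], [0.001, 0.0, -1.0]]
force: [-0.1, 0.3, -0.1]
finger_gap: 0.9
finger_force: 0.0
```

Call:
{"api": "play_rows", "payload": {
  "plan": "0 0 0.05 0 0 0 0; 0 0 0.03 0 0 0 0; 0 0 0 0 0 0 0"
}}

```text
time_s: 14.58
ee_pos: [506.4, -76.8, 38.5]
eef_rot: [[-0.99, 0.141, -0.0], [0.141, 0.99, 0.0], [0.0, 0.0, -1.0]]
force: [0.5, 0.9, 0.2]
finger_gap: 0.2
finger_force: 0.0
```

Call:
{"api": "play_rows", "payload": {
  "plan": "0 0 0.03 0 0 0 0; 0 0 0 0 0 0 0"
}}

```text
time_s: 14.82
ee_pos: [506.5, -76.8, 37.4]
eef_rot: [[-0.99, 0.141, 0.0], [0.141, 0.99, -0.0], [-0.0, -0.0, -1.0]]
force: [-2.7, 0.5, 9.4]
finger_gap: 0.3
finger_force: 4.3
```

Call:
{"api": "play_rows", "payload": {
  "plan": "0 0 0.02 0 0 0 0; 0 0 0 0 0 0 0; 0 0 -0.5 0 0 0 0; 0 0 -0.8 0 0 0 0; 0.6 0 -0.6 0 0 0 0; 1 0 0 0 0 0 0; 1 0 0 0 0 0 0; 0 0 0 0 0 0 0; 0 0 0 0 0 0 0"
}}

```text
time_s: 15.95
ee_pos: [352.8, -55.2, 150.1]
eef_rot: [[-0.99, 0.142, 0.001], [0.142, 0.99, -0.001], [-0.001, -0.001, -1.0]]
force: [0.2, -0.7, 1.3]
finger_gap: 0.4
finger_force: 0.0
```

```bash
python3 - <<'E'
from h import *
print(robot.sense()["ee_pos"])
a=vision.camera("scene")[150:300,220:420]; b=vision.camera("top")[130:280,260:460]
cv2.imwrite("pics/p7.png",cv2.convertScaleAbs(cv2.resize(np.hstack([a,b])[:,:,::-1],(800,300),interpolation=cv2.INTER_CUBIC),alpha=1.7))
for c in P: print(c,[np.round(d["bbox"],1) for d in vision.masks_of(c,"flask")[:1]])
E
```

```text
[352.83874021 -55.18280911 150.05540912]
scene [array([387.4, 201.8,  19.3,  47.2])]
top [array([358.4, 159.6,  18.3,  31.2])]
```

View pics/p7.png

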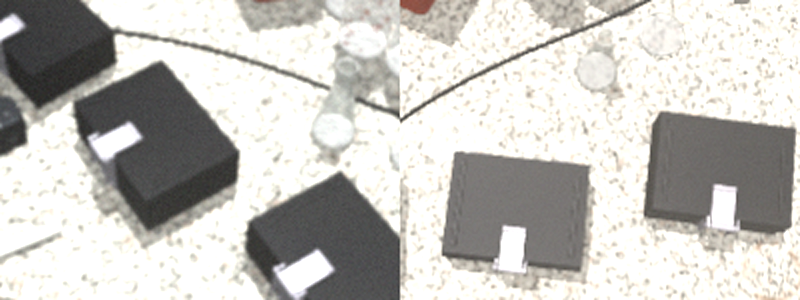

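The lid is shut and the catch lies flat (crop ~(115,140)), as on the neighbouring cases. The flask has not moved and the arm is clear.

```bash
python3 -c "
from h import *
print(ticket.finish_job())"
```

```text
the job is handed in; nothing more can be done
None
```

I pressed the lid shut, then folded the catch flat onto it; the final images show both closed and the flask where it started. The job is handed in (about 16 s used), but no verdict came back.

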